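# Stack the puzzle boxes back against the reclining stand

### The job

Tidy the puzzle boxes into the reclining wooden stand. First push the middle-sized box, which lies askew on the large one, back until it is square and flush against the stand's slatted back rest; then set the small box from the table flat on top of it, long side along the back rest, without dropping it, and push that one back too until all three sit square and flush against the back rest, roughly centred on the stand's width. Leave the mug, the tape measure and the spectacles case where they are.

Things in the scene. Friction and masses are not known exactly. Their poses are not given: they have to be found in the camera images.
- stand: Fixed slatted stand of dark brown wood: a bed board (220 mm wide, 180 mm deep) sloping down 18 degrees to a back rest square to it; no sides. Origin: middle of the inner corner, 34 mm over the table. Frame reclined with it: x down the bed to the back rest (roughly world +y, up to 20 degrees off), y along the corner, z square off the bed. Bed top is z = 0, front of back rest x = 0.
- stand_front_edge (a point): Middle of the bed's free, raised front edge, where the boxes are pushed from: x = -180, z = 0 mm in the stand's frame; about 90 mm over the table. Axes as the stand's.
- stand_back_top (a point): Middle of the back rest's top, on its front face: x = 0, z = 131 mm in the stand's frame; about 160 mm over the table. The back rest is 220 mm wide and 14 mm thick; its feet reach 48 mm behind the stand's origin. Axes as the stand's.
- large_box: Largest closed cardboard puzzle box, 120 (x) x 190 (y) x 45 (z) mm, about 0.4 kg. Loose, already lying on the stand's bed, long side along the back rest and flush with it (there its origin is at x = -60, z = 0 mm in the stand's frame). Origin: centre of its underside; axes parallel to the stand's.
- middle_box: Middle-sized closed cardboard puzzle box, 100 (x) x 170 (y) x 40 (z) mm, about 0.26 kg. Loose, flat on the large box, 35 to 55 mm short of the back rest, turned up to 10 degrees. Does not slide by itself (friction about 0.6); too wide to grasp. Origin: centre of its underside; x short side, towards the back rest, z off the bed. Home: origin at x = -50, z = 45 mm in the stand's frame.
- small_box: Small, slim closed cardboard puzzle box, 60 (x) x 150 (y) x 36 (z) mm, about 0.14 kg. Loose, flat on the table to the right of the stand; can be grasped across its 60 mm. Does not slide by itself on the stack. Origin: centre of its underside; x short side, y long side, z up. Home: origin at x = -30, z = 85 mm in the stand's frame, either way round.
- tape_measure: Bystander: black tape measure, 70 x 66 x 36 mm. Origin: centre of its underside.
- mug: Bystander: white mug, 82 mm across, 92 mm high. Origin: centre of its underside.
- spectacles_case: Bystander: dark brown spectacles case, 60 x 158 x 38 mm with well rounded edges. Origin: centre of its underside; long side along y.
Things that resemble listed ones, but are neither listed nor needed, are in the scene too. What is shaped like the large_box but green or red is not meant. Leave any blue look-alike of the small_box alone.

How it is judged:
On the way, in this order (a step that is already met when the one before it is completed fails the run):
1. the middle box is square and flush against the back rest, on the large one, before the small box is laid on it (x of large_box in the frame of stand above -0.066 m and z of large_box in the frame of stand between -0.008 and 0.008 m and y of large_box in the frame of stand between -0.03 and 0.03 m and angle between the x axis of each of large_box, middle_box and the x axis of stand, either way round below 0.06 rad and angle between the z axis of each of large_box, middle_box and the z axis of stand, either way round below 0.05 rad and x of middle_box in the frame of stand above -0.056 m and z of middle_box in the frame of stand between 0.037 and 0.053 m and y of middle_box in the frame of stand between -0.03 and 0.03 m and horizontal distance between small_box and middle_box above 0.15 m), for 0.2 s.
2. the small box lies flat on the middle one, let go (z of small_box in the frame of stand between 0.077 and 0.093 m and angle between the z axis of small_box and the z axis of stand, either way round below 0.08 rad and contact force between the fingers and small_box below 0.1 N and x of small_box in the frame of stand between -0.085 and 0 m and linear speed of small_box below 0.02 m/s), for 0.2 s.
At the end, for the whole second after the job is handed in: All three boxes lie flat on one another on the stand (large, middle, small), at rest, each back within 6 mm of the back rest and parallel to it within 0.06 rad (small one either way round); large and middle within 30 mm, small within 40 mm of the middle of the stand's width (x of large_box in the frame of stand above -0.066 m and z of large_box in the frame of stand between -0.008 and 0.008 m and y of large_box in the frame of stand between -0.03 and 0.03 m and angle between the x axis of each of large_box, middle_box, small_box and the x axis of stand, either way round below 0.06 rad and angle between the z axis of each of large_box, middle_box, small_box and the z axis of stand, either way round below 0.05 rad and x of middle_box in the frame of stand above -0.056 m and z of middle_box in the frame of stand between 0.037 and 0.053 m and y of middle_box in the frame of stand between -0.03 and 0.03 m and x of small_box in the frame of stand above -0.036 m and z of small_box in the frame of stand between 0.077 and 0.093 m and y of small_box in the frame of stand between -0.04 and 0.04 m and linear speed of each of large_box, middle_box, small_box below 0.02 m/s); the robot touches nothing.
It fails at once if the small box is let go more than 25 mm above its place on the stack (z of small_box in the frame of stand above 0.11 m and contact force between the fingers and small_box below 0.1 N).
It fails at once if the tape measure is shifted by more than 30 mm (distance of tape_measure from where it was at the start of the episode above 0.03 m).
It fails at once if the mug is shifted by more than 30 mm (distance of mug from where it was at the start of the episode above 0.03 m).
It fails at once if the spectacles case is shifted by more than 30 mm (distance of spectacles_case from where it was at the start of the episode above 0.03 m).
It also fails if it takes over 54 s, if anything falls off the work surface, if the arm or the gripper's body presses on something with over 40 N, if the wrist force passes 120 N, or if a joint passes its speed limit or range.

### The arm

A 6-joint arm with a two-finger parallel gripper is mounted at the origin on the work surface. World frame = base frame: x ahead of the robot, y to its left, z up, the work surface at z = 0. Lengths are in m, angles in rad, forces in N, time in s.
With the tool pointing down it reaches from about 0.325 to 0.925 m from the base axis. Payload 3.1 kg.
Tool frame: the origin (TCP) lies at the very end of the fingers, on their centre line; the grasp point (between the pads) lies 19 mm behind it (arm.hold_point_z is the distance from the TCP to the grasp point, in m); x points along the fingers, y is the direction in which the jaws open and shut, and the axes are right-handed (so a half turn about x gives the same grasp; the last joint's range is limited). The gripper opens to 85 mm and grips with 20 to 120 N. Pads are 22 mm wide; open, the fingers measure 114 mm over their backs; the gripper's body (76 mm by 85 mm) begins 54 mm behind the grasp point. The pads swing forward as they close: fully open they stand 13 mm farther back than shut.
Start: joints at [-1.415, 0.217, 1.613, -0, 1.311, -0.112], TCP at [0.165, -0.603, 0.231] pointing down, gripper open.
Joint ranges: [-2.75, 2.75], [-0.78, 2.1], [0.31, 2.55], [-1.13, 4.27], [0.13, 2.63], [-2.58, 2.58]. Speed limits (rad/s): [2.79, 2.79, 3.14, 3.14, 3.14, 3.14].

### API

Orientations are given as [roll, pitch, yaw] about the fixed x, y, z axes, in that order (R = Rz(yaw) Ry(pitch) Rx(roll)).
In Python, from bench import readout, eyes, order, arm gives the robot as it stands. The module is installed in compiled form; this text tells all that it offers.
- The arm moves only by the tool carry_out, never from a script. Its argument "moves" is a list of rows, each an object of numbers: "tx", "ty", "tz": the shift along the world's x, y, z in mm; "wx", "wy", "wz": the turn, a rotation vector about the world's x, y, z in degrees. In form: [{"tx": .., "ty": .., "tz": .., "wx": .., "wy": .., "wz": ..}, ...]. A call has exactly 10 rows; each row is the pose to reach, as a shift and turn from the pose measured when the call began; what a row does not reach only later rows make up. A row lasts 1/8 s, in which the tool goes at most 62.5 mm and 10.7 degrees, less where a joint would pass 70% of its speed; a pose out of reach is approached as far as the arm can. A call with a gripper value outside its range is refused whole. "claw" is the gripper's target within -1 to 1 (fully open at 1, half-way at 0, shut at -1), set as the call begins (left out, the last holds). The fingers move at their own pace and stop on an object; "squeeze" is the grip in N (left out, the last holds). Time passes only in rows, so rows that repeat a pose let the fingers close, or fill a call up. It gives the time, the measured TCP pose, the force and the opening at its end, in the units of the state.
- readout.get_obs(): the state, without advancing time (a new reading comes with each control period).
- eyes.read_camera(name): name is "side" or "top"; returns the picture (384x512x3 uint8, red, green, blue); there is no depth.
- eyes.camera_info(name): a dict with "fovy" (degrees; the focal length in pixels is half the picture's height over the tangent of half this angle, whatever the lens; pixels are square), "cx", "cy" (the principal point, pixels), "rvec" (rotation vector, rad) and "tvec" (3), from world to camera coordinates, as OpenCV has them. Camera axes: x right, y down, z forward; pixel columns grow to the right and rows downward; lengths in m; the calibration is good to about 2 mm. A picture is of the moment at which its call begins. camera_info takes no time and is no camera call.
- order.hand_in(): hands the job in, once; it reports no verdict.
The state is a dict: "t": time; "joint_pos": joint angles; "qd": joint speeds; "joint_efforts": joint torques, N m; "tcp_pos": TCP position; "ee_rot": TCP orientation; "ft_force": force on the tool from outside, world axes, zero at the start; "torque": the same for the moment, N m; "grip_width": finger opening in m.
Only numpy, scipy, OpenCV 4.12 (cv2) and the standard library are available. Lean on these libraries where they do the work, as an engineer would, in place of code of your own. Each camera call takes 0.05 s, during which the arm holds its last target.

## Working session

There is one attempt and no reset: what is moved stays moved. The work goes in short steps, Python scripts to look and compute and a tool call to move; the robot and the scene stay as the last step left them, time stands still between calls to the robot, and variables do not carry over. Pictures are saved under pics/ and viewed, and the job is handed in when it is done.

Besides the shell and the picture viewer there is one more tool, called as name([rows], argument=value, ...), one row to a line, values as JSON. carry_out: Moves the arm, as the interface text tells. Its arguments: {"type":"object","properties":{"moves":{"type":"array"},"claw":{"type":"number"},"squeeze":{"type":"number"}},"required":["moves"]}

```bash
mkdir -p pics; ls; python3 - <<'E'
from bench import readout, eyes, order, arm
import cv2
print({k:(v if isinstance(v,float) else [round(float(x),3) for x in v]) for k,v in readout.get_obs().items()} )
print([a for a in dir(arm) if a[0]!='_'], arm.hold_point_z)
for n in ("side","top"):
    im=eyes.read_camera(n); cv2.imwrite(f"pics/{n}0.png",im[:,:,::-1]); print(n,eyes.camera_info(n))
E
```

```text
pics
{'t': 0.0, 'joint_pos': [-1.415, 0.218, 1.615, -0.0, 1.311, -0.112], 'qd': [-0.0, -0.002, -0.0, 0.002, 0.001, 0.0], 'joint_efforts': [-0.001, -39.685, -30.385, -0.0, 0.01, -0.0], 'tcp_pos': [0.165, -0.602, 0.23], 'ee_rot': [-1.669, 1.568, 1.741], 'ft_force': [0.393, -0.482, -0.797], 'torque': [-0.002, 0.04, 0.009], 'grip_width': 0.08566561733042968}
['MotionError', 'hold_point_z'] 0.0187
side {'fovy': 45.28084986247973, 'cx': 258.83739759043357, 'cy': 192.92503344466186, 'rvec': array([ 0.3308175 , -2.82542754,  1.11229994]), 'tvec': array([0.51551278, 0.12155379, 1.4640293 ])}
top {'fovy': 57.279217728807545, 'cx': 254.76386391357607, 'cy': 191.23772065628356, 'rvec': array([ 2.20860366, -2.20756516,  0.04246369]), 'tvec': array([0.0711382 , 0.51572841, 1.22517281])}
```

View pics/side0.png

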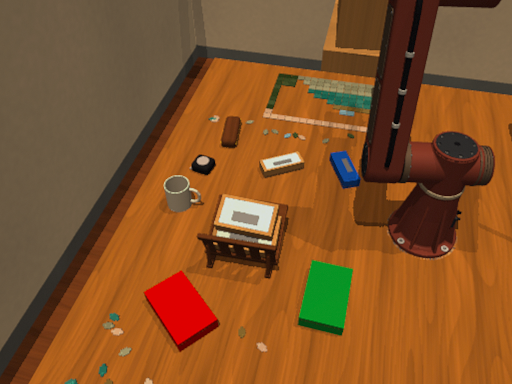

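View pics/top0.png

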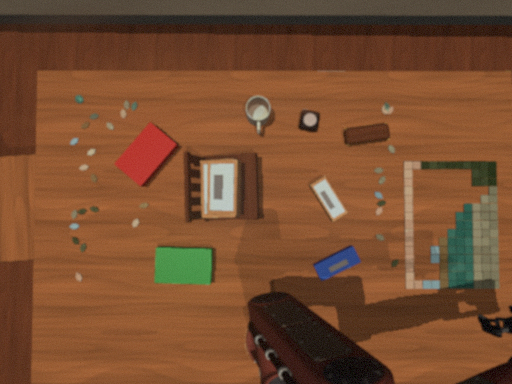

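The side view shows the stand at about (245,230) with the white-topped middle box on it. The mug is at (180,193), the tape at (204,163) and the case at (231,130). There are two small-box candidates in the top view: the white/tan one at (328,198) and the blue one at (336,262). Blue is excluded by the task, so the white/tan one is meant. I'll confirm that with enlarged crops.

```bash
cat > h.py <<'E'
import numpy as np, cv2
from bench import eyes
def cam(n):
    c=eyes.camera_info(n); f=192/np.tan(np.radians(c['fovy'])/2)
    K=np.array([[f,0,c['cx']],[0,f,c['cy']],[0,0,1]]); R,_=cv2.Rodrigues(c['rvec']); return K,R,np.array(c['tvec']).ravel(),c['rvec']
def proj(n,P):
    K,R,t,r=cam(n); return cv2.projectPoints(np.array(P,float).reshape(-1,1,3),r,t,K,None)[0][:,0]
def ray(n,uv):
    K,R,t,r=cam(n); d=R.T@np.linalg.inv(K)@np.array([uv[0],uv[1],1]); return -R.T@t,d/np.linalg.norm(d)
def plane(n,uv,z):
    o,d=ray(n,uv); return o+d*(z-o[2])/d[2]
def tri(a,b):
    (o1,d1),(o2,d2)=ray('side',a),ray('top',b)
    s=np.linalg.lstsq(np.c_[d1,-d2],o2-o1,rcond=None)[0]
    p,q=o1+s[0]*d1,o2+s[1]*d2; return (p+q)/2,np.linalg.norm(p-q)
E
python3 - <<'E'
import cv2,numpy as np
from h import *
s=cv2.imread('pics/side0.png');t=cv2.imread('pics/top0.png')
def crop(im,x,y,w,h,k,o): cv2.imwrite(o,cv2.resize(im[y:y+h,x:x+w],None,fx=k,fy=k,interpolation=cv2.INTER_CUBIC))
crop(s,190,180,110,100,7,'pics/s_stand.png')
crop(t,175,140,100,90,7,'pics/t_stand.png')
a=cv2.resize(t[165:285,295:375],None,fx=5,fy=5,interpolation=cv2.INTER_CUBIC);b=cv2.resize(s[140:200,250:330],None,fx=5,fy=5,interpolation=cv2.INTER_CUBIC)
cv2.imwrite('pics/small.png',np.hstack([a[:600],np.vstack([b,np.zeros((300,400,3),np.uint8)])]))
print(cam('top')[0][0,0],-cam('top')[1].T@cam('top')[2],-cam('side')[1].T@cam('side')[2])
E
```

```text
351.5744040159624 [0.47576277 0.07886359 1.24077201] [0.28881979 1.00355636 1.15471569]
```

View pics/s_stand.png

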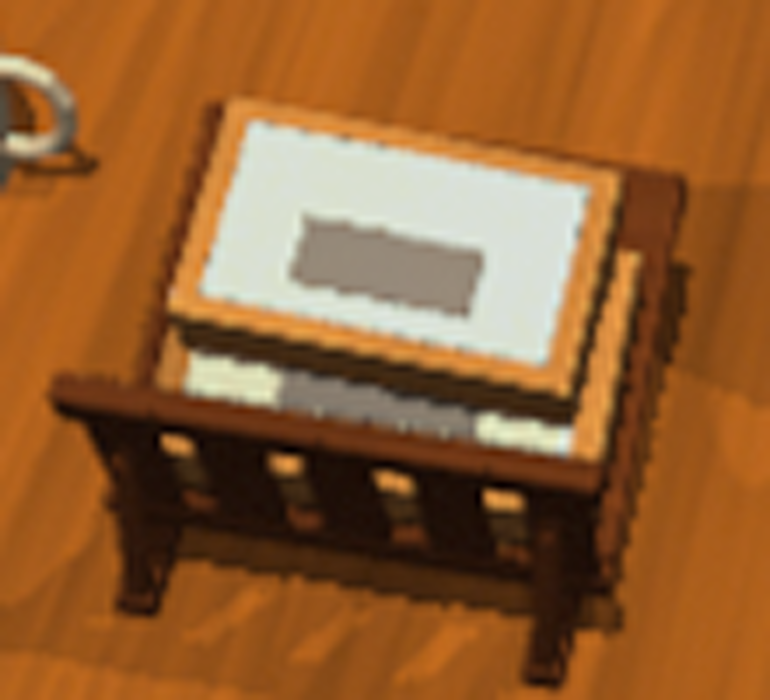

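View pics/t_stand.png

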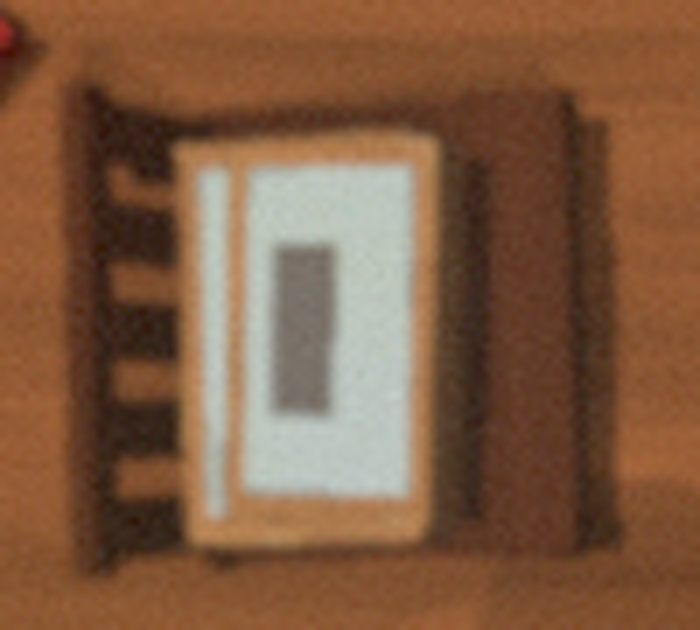

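View pics/small.png

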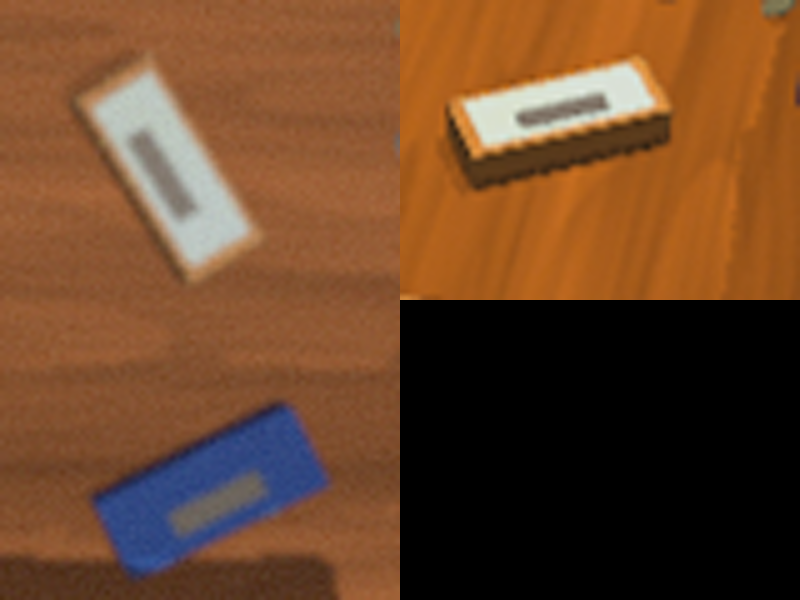

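```bash
python3 - <<'E'
from h import *
np.set_printoptions(precision=4,suppress=True)
S=cv2.imread('pics/side0.png');T=cv2.imread('pics/top0.png')
def lab(im,roi,lo):
    x,y,w,h=roi; c=im[y:y+h,x:x+w].astype(int)
    m=((c.min(2)>lo)).astype(np.uint8); 
    n,l,st,ce=cv2.connectedComponentsWithStats(m)
    out=[]
    for i in range(1,n):
        if st[i,4]>30:
            ct=cv2.findContours((l==i).astype(np.uint8),0,1)[0][0]; r=cv2.minAreaRect(ct)
            out.append((st[i,4],np.array(r[0])+[x,y],r[1],r[2],cv2.boxPoints(r)+[x,y]))
    return out
for n,im,roi,lo in (('side',S,(190,180,110,100),150),('top',T,(175,140,100,90),130),('side',S,(255,145,55,35),150),('top',T,(300,170,55,55),130)):
    for o in lab(im,roi,lo): print(n,o[0],o[1],o[2],round(o[3],1)); print(o[4].tolist())
# stand front edge corners at z .0896
a,b=[plane('top',p,0.0896) for p in ((257.1,153.1),(257.1,218.3))]
print('front',a,b,np.linalg.norm(a-b),np.degrees(np.arctan2(*(a-b)[:2][::-1])))
# back top
for p in ((188.3,152.5),(189,221)): print('bk',plane('top',p,0.1586))
for p,q in (((197.5,235),(185,152)),((276,246),(185,222))): print('tri',tri(p,q))
E
```

```text
side 1066 [245.7885 214.0577] (50.990196228027344, 26.083446502685547) 11.3
[[218.23076629638672, 221.84615325927734], [223.34615325927734, 196.26923179626465], [273.34615325927734, 206.26923370361328], [268.2307662963867, 231.84615325927734]]
side 61 [222.9054 233.5676] (12.494322776794434, 4.767570495605469) 9.5
[[216.35134887695312, 234.89189529418945], [217.1351318359375, 230.18918991088867], [229.45945739746094, 232.24324417114258], [228.67567443847656, 236.94594955444336]]
side 45 [264.5192 241.4038] (13.335897445678711, 3.3339743614196777) 11.3
[[257.6538543701172, 241.73077011108398], [258.3076934814453, 238.4615364074707], [271.3846130371094, 241.07692337036133], [270.73077392578125, 244.34616088867188]]
top 951 [221.  186.5] (47.0, 24.0) 90.0
[[209.0, 163.0], [233.0, 163.0], [233.0, 210.0], [209.0, 210.0]]
top 198 [205.  188.5] (49.0, 4.0) 90.0
[[203.0, 164.0], [207.0, 164.0], [207.0, 213.0], [203.0, 213.0]]
side 288 [281.3689 160.4426] (9.8486909866333, 36.47451400756836) 76.8
[[262.488525390625, 159.82623100280762], [297.9934425354004, 151.47213315963745], [300.2491798400879, 161.05901718139648], [264.7442626953125, 169.4131145477295]]
top 496 [328.6267 198.3673] (38.40299606323242, 14.907303810119629) 57.7
[[312.07129096984863, 186.1128692626953], [324.67524909973145, 178.15247344970703], [345.1821823120117, 210.6217803955078], [332.5782241821289, 218.5821762084961]]
front [0.6385 0.0642 0.0896] [0.4246 0.0642 0.0896] 0.21394339696703904 0.008977512645384744
bk [0.6304 0.2775 0.1586]
bk [0.4194 0.274  0.1586]
tri (array([0.633 , 0.2887, 0.1543]), np.float64(0.0010427059542376029))
tri (array([0.4159, 0.2846, 0.1665]), np.float64(0.0016143212637157987))
```

```bash
python3 - <<'E'
from h import *
S=cv2.imread('pics/side0.png');T=cv2.imread('pics/top0.png')
def crop(im,x,y,w,h,k,o):
    c=cv2.resize(im[y:y+h,x:x+w],None,fx=k,fy=k,interpolation=cv2.INTER_CUBIC)
    c=cv2.convertScaleAbs(c,alpha=1.8,beta=10)
    for i in range(0,w,5): cv2.putText(c,str(x+i),(i*k,8),0,.3,(255,255,255)); cv2.line(c,(i*k,10),(i*k,14),(255,255,255))
    for i in range(0,h,5): cv2.putText(c,str(y+i),(0,i*k+4),0,.3,(255,255,255))
    cv2.imwrite(o,c)
crop(T,180,147,80,77,8,'pics/tz.png')
crop(S,195,190,96,90,8,'pics/sz.png')
E
```

```text
(no output)
```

View pics/tz.png

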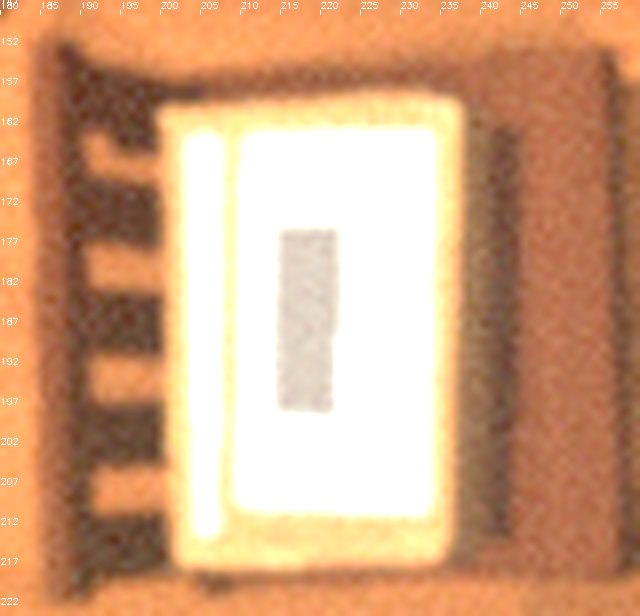

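View pics/sz.png

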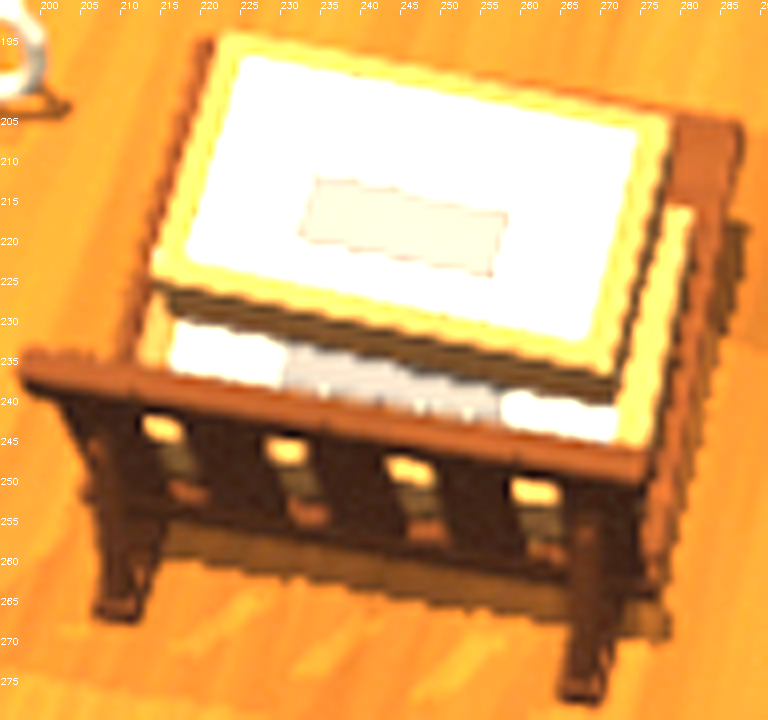

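```bash
python3 - <<'E'
from h import *
np.set_printoptions(precision=4,suppress=True)
P=lambda n,uv,z: plane(n,uv,z)
def e(name,n,a,b,z):
    p,q=P(n,a,z),P(n,b,z); d=p-q; print(name,p[:2],q[:2],'len',round(np.linalg.norm(d),4),'yaw',round(np.degrees(np.arctan(d[1]/d[0])),2),'mid',((p+q)/2)[:2])
e('back front-top T','top',(188.4,152.5),(189.3,221.5),.1586)
e('back rear-top T','top',(184.2,152),(186.2,221.5),.1543)
e('bed front T','top',(256.5,153.3),(257.2,218.7),.0896)
e('large back T','top',(200,160.2),(202,217.7),.0768)
# side view
e('back fronttop S','side',(199.5,234),(275.5,246),.1586)
e('back reartop S','side',(197.7,237.5),(275.8,249.5),.1543)
e('bed front S','side',(220.5,194.5),(287.5,205.5),.0896)
for a,b in (((224.6,194.7),(201,160)),): pass
# middle top label corners tri
for a,b in (((225.5,197),(234.6,162.9)),((275,206.3),(234,211.2)),((269,232.3),(209,210.9)),((218.5,222),(209.9,162.7))): print(tri(a,b))
print(tri((245.79,214.06),(221.8,187)))
# small outer corners, top crop px/5
from math import *
c=[(77,100),(150,55),(262,238),(190,283)]
c=[(295+x/5,165+y/5) for x,y in c]
W=np.array([P('top',p,.036) for p in c]);print(W,W.mean(0)); 
for i in range(4): d=W[(i+1)%4]-W[i]; print(np.linalg.norm(d),np.degrees(np.arctan2(d[1],d[0])))
c=[(448,105),(638,57),(672,112),(475,160)]
c=[(250+(x-400)/5,140+y/5) for x,y in c]
W=np.array([P('side',p,.036) for p in c]);print(W,W.mean(0))
for i in range(4): d=W[(i+1)%4]-W[i]; print(np.linalg.norm(d),np.degrees(np.arctan2(d[1],d[0])))
E
```

```text
back front-top T [0.6304 0.2772] [0.4178 0.2731] len 0.2126 yaw 1.11 mid [0.5241 0.2752]
back rear-top T [0.6325 0.291 ] [0.4176 0.2834] len 0.2151 yaw 2.03 mid [0.5251 0.2872]
bed front T [0.6379 0.0662] [0.4233 0.0639] len 0.2146 yaw 0.62 mid [0.5306 0.065 ]
large back T [0.6164 0.2536] [0.426 0.246] len 0.1906 yaw 2.29 mid [0.5212 0.2498]
back fronttop S [0.6279 0.2872] [0.4174 0.279 ] len 0.2106 yaw 2.24 mid [0.5227 0.2831]
back reartop S [0.6303 0.2967] [0.4148 0.2869] len 0.2157 yaw 2.6 mid [0.5226 0.2918]
bed front S [0.6368 0.0726] [0.4224 0.0694] len 0.2144 yaw 0.85 mid [0.5296 0.071 ]
(array([0.5987, 0.1348, 0.1536]), np.float64(0.00024710423560696015))
(array([0.4492, 0.1364, 0.153 ]), np.float64(0.00021204612693375268))
(array([0.4492, 0.2162, 0.1305]), np.float64(0.0008809169774980673))
(array([0.6   , 0.2137, 0.1311]), np.float64(0.004055254029990811))
(array([0.5255, 0.1754, 0.1423]), np.float64(0.0020114119803058997))
[[ 0.5363 -0.1195  0.036 ]
 [ 0.5673 -0.1699  0.036 ]
 [ 0.4417 -0.246   0.036 ]
 [ 0.4109 -0.1964  0.036 ]] [ 0.4891 -0.1829  0.036 ]
0.0591627688530507 -58.392489326018
0.1468750726704364 -148.79254559610413
0.05840171288429127 121.80436863343141
0.14707238692781213 31.504617267166186
[[ 0.5656 -0.1618  0.036 ]
 [ 0.4432 -0.243   0.036 ]
 [ 0.4096 -0.1912  0.036 ]
 [ 0.5345 -0.1119  0.036 ]] [ 0.4882 -0.177   0.036 ]
0.14686372673089193 -146.4412772540289
0.06175066865220514 123.01355479781873
0.1480154425541477 32.42726871531211
0.058849974526814466 -58.10674437092743
```

```bash
cat >> h.py <<'E'
from scipy.spatial.transform import Rotation as Ro
from bench import readout
O=np.array([.525,.2385,.034]); YAW=np.radians(1.7); T18=np.radians(18)
RS=(Ro.from_euler('z',YAW)*Ro.from_matrix(np.c_[[0,np.cos(T18),-np.sin(T18)],[-1,0,0],[0,np.sin(T18),np.cos(T18)]])).as_matrix()
def st2w(p): return O+RS@(np.array(p)/1000)
def w2st(p): return RS.T@(np.array(p)-O)*1000
def now():
    o=readout.get_obs(); return o,np.array(o['tcp_pos']),Ro.from_euler('xyz',o['ee_rot'])
def Rtool(xa,ya):
    xa=np.array(xa);ya=np.array(ya);return Ro.from_matrix(np.c_[xa,ya,np.cross(xa,ya)])
def go(P,R):
    o,p,r=now(); d=(np.array(P)-p)*1000; w=np.degrees((R*r.inv()).as_rotvec())
    print('shift',d.round(1),'turn',w.round(1))
def stat():
    o,p,r=now(); m=r.as_matrix()
    print('t',round(o['t'],2),'tcp',p.round(4),'stand',w2st(p).round(1),'toolx',m[:,0].round(3),'jaw',m[:,1].round(3),'F',np.round(o['ft_force'],1),'w',round(o['grip_width'],4),'q',np.round(o['joint_pos'],2))
E
python3 - <<'E'
from h import *
np.set_printoptions(suppress=True)
stat()
for s in (1,-1):
    R=Rtool(-RS[:,2],s*RS[:,1]); 
    for p in ((-190,0,52),(-190,0,150)): go(st2w(p),R)
E
```

```text
t 0.1 tcp [ 0.1653 -0.6019  0.2301] stand [-849.4  384.5  -69.8] toolx [-0.     0.002 -1.   ] jaw [ 0.265 -0.964 -0.002] F [ 0.1  0.5 -0.2] w 0.0854 q [-1.42  0.22  1.61  0.    1.31 -0.11]
shift [364.6 675.9 -87.9] turn [ -12.4  -16.5 -102.7]
shift [363.7 706.2   5.3] turn [ -12.4  -16.5 -102.7]
shift [364.6 675.9 -87.9] turn [-15.7  11.4  75.7]
shift [363.7 706.2   5.3] turn [-15.7  11.4  75.7]
```

carry_out([
  {"tx": 20, "ty": 38, "tz": 10, "wx": -1, "wy": 1, "wz": 5},
  {"tx": 42, "ty": 80, "tz": 20, "wx": -2, "wy": 1.6, "wz": 11},
  {"tx": 64, "ty": 122, "tz": 30, "wx": -3.2, "wy": 2.4, "wz": 17},
  {"tx": 86, "ty": 164, "tz": 40, "wx": -4.6, "wy": 3.4, "wz": 23},
  {"tx": 108, "ty": 206, "tz": 50, "wx": -6, "wy": 4.4, "wz": 29},
  {"tx": 130, "ty": 248, "tz": 50, "wx": -7.4, "wy": 5.4, "wz": 35},
  {"tx": 152, "ty": 290, "tz": 50, "wx": -8.8, "wy": 6.4, "wz": 41},
  {"tx": 174, "ty": 332, "tz": 50, "wx": -10, "wy": 7.3, "wz": 47},
  {"tx": 196, "ty": 374, "tz": 50, "wx": -11, "wy": 8, "wz": 53},
  {"tx": 215, "ty": 410, "tz": 50, "wx": -12, "wy": 9, "wz": 58},
], claw=1, squeeze=30)

```text
t: 1.35
tcp_pos: [0.3805, -0.1902, 0.2797]
ee_rot: [0.14, 1.32, -1.712]
ft_force: [0.2, -0.2, 0.9]
grip_width: 0.0851
```

```bash
python3 - <<'E'
from h import *
stat(); R=Rtool(-RS[:,2],-RS[:,1]); go(st2w((-190,0,110)),R); go(st2w((-190,0,52)),R)
E
```

```text
t 1.35 tcp [ 0.3805 -0.1902  0.2797] stand [-479.4  157.2  102.6] toolx [-0.035 -0.245 -0.969] jaw [ 0.961 -0.274  0.035] F [ 0.2 -0.2  0.9] w 0.0851 q [-0.46 -0.31  2.05 -0.24  1.33 -0.13]
shift [148.9 282.1 -82.4] turn [-3.5  2.5 17.5]
shift [ 149.4  264.1 -137.6] turn [-3.5  2.5 17.5]
```

carry_out([
  {"tx": 25, "ty": 45, "tz": -10, "wx": -0.6, "wy": 0.4, "wz": 3},
  {"tx": 50, "ty": 90, "tz": -20, "wx": -1.2, "wy": 0.8, "wz": 6},
  {"tx": 75, "ty": 135, "tz": -30, "wx": -1.8, "wy": 1.2, "wz": 9},
  {"tx": 100, "ty": 180, "tz": -45, "wx": -2.4, "wy": 1.7, "wz": 12},
  {"tx": 125, "ty": 225, "tz": -65, "wx": -3, "wy": 2.2, "wz": 15},
  {"tx": 149, "ty": 258, "tz": -85, "wx": -3.5, "wy": 2.5, "wz": 17.5},
  {"tx": 149, "ty": 264, "tz": -110, "wx": -3.5, "wy": 2.5, "wz": 17.5},
  {"tx": 149, "ty": 264, "tz": -137, "wx": -3.5, "wy": 2.5, "wz": 17.5},
  {"tx": 149, "ty": 264, "tz": -137, "wx": -3.5, "wy": 2.5, "wz": 17.5},
  {"tx": 149, "ty": 264, "tz": -137, "wx": -3.5, "wy": 2.5, "wz": 17.5},
])

```text
t: 2.6
tcp_pos: [0.5298, 0.0737, 0.1434]
ee_rot: [-0.001, 1.257, -1.543]
ft_force: [-0.6, 0.8, 0.1]
grip_width: 0.0855
```

```bash
python3 - <<'E'
from h import *
stat(); R=Rtool(-RS[:,2],-RS[:,1]); go(st2w((-155,0,52)),R); go(st2w((-111,0,52)),R)
S=eyes.read_camera('side')[:,:,::-1]; cv2.imwrite('pics/s1.png',cv2.resize(S[150:290,180:330],None,fx=4,fy=4,interpolation=cv2.INTER_CUBIC))
E
```

```text
t 2.6 tcp [0.5298 0.0737 0.1434] stand [-1.906e+02  1.000e-01  5.310e+01] toolx [ 0.009 -0.309 -0.951] jaw [ 1.     0.029 -0.   ] F [-0.6  0.8  0.1] w 0.0855 q [ 0.18  0.18  1.87 -0.34  1.17  0.3 ]
shift [ -0.9  33.6 -12. ] turn [-0. -0.  0.]
shift [ -2.2  75.4 -25.6] turn [-0. -0.  0.]
```

View pics/s1.png

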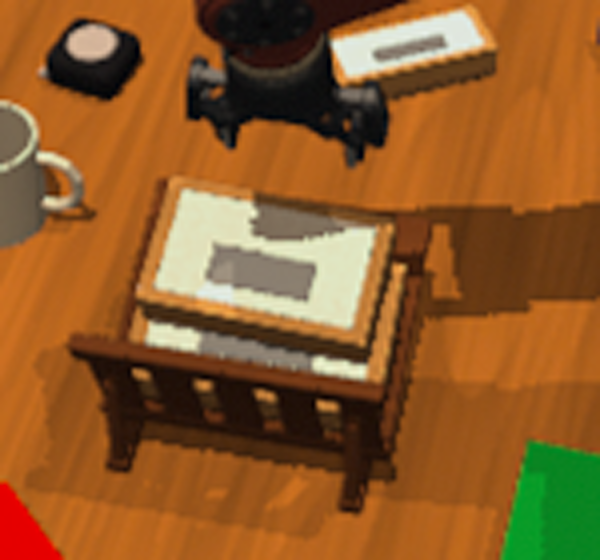

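```bash
python3 - <<'E'
from h import *
o,p,r=now(); m=r.as_matrix()
for d in (0,.007,.013):
    print(d,proj('side',[p+m[:,1]*s-m[:,0]*d for s in(-.05,.05)]).round(1))
print(proj('side',[st2w((-144,-85,z)) for z in(85,45)]+[st2w((-144,85,z)) for z in(85,45)]).round(1))
E
```

```text
0 [[269.2 190.9]
 [236.9 186.1]]
0.007 [[269.1 189.9]
 [236.7 185. ]]
0.013 [[269.  189. ]
 [236.5 184.2]]
[[221.  193.8]
 [222.9 199.4]
 [277.8 202.4]
 [278.1 207.9]]
```

carry_out([
  {"tx": -0.5, "ty": 15, "tz": -5},
  {"tx": -1, "ty": 30, "tz": -10.5},
  {"tx": -1, "ty": 38, "tz": -13},
  {"tx": -1, "ty": 44, "tz": -15},
  {"tx": -1.5, "ty": 50, "tz": -17},
  {"tx": -1.5, "ty": 56, "tz": -19},
  {"tx": -2, "ty": 61, "tz": -20.5},
  {"tx": -2, "ty": 66, "tz": -22},
  {"tx": -2, "ty": 69, "tz": -23},
  {"tx": -2, "ty": 71, "tz": -24},
])

```text
invalid input
```

```bash
python3 - <<'E'
from h import *
stat()
for n in('side','top'):
  S=eyes.read_camera(n)[:,:,::-1]; cv2.imwrite(f'pics/{n}2.png',S)
a=cv2.imread('pics/side2.png')[180:280,190:300];b=cv2.imread('pics/top2.png')[140:240,170:270]
cv2.imwrite('pics/m2.png',np.hstack([cv2.resize(x,(400,400),interpolation=2) for x in(a,b)]))
E
```

```text
t 2.65 tcp [0.5304 0.0737 0.1441] stand [-190.8   -0.5   53.7] toolx [ 0.01  -0.309 -0.951] jaw [1.    0.029 0.001] F [-0.  -0.1 -0. ] w 0.0851 q [ 0.18  0.18  1.87 -0.34  1.17  0.3 ]
```

View pics/m2.png

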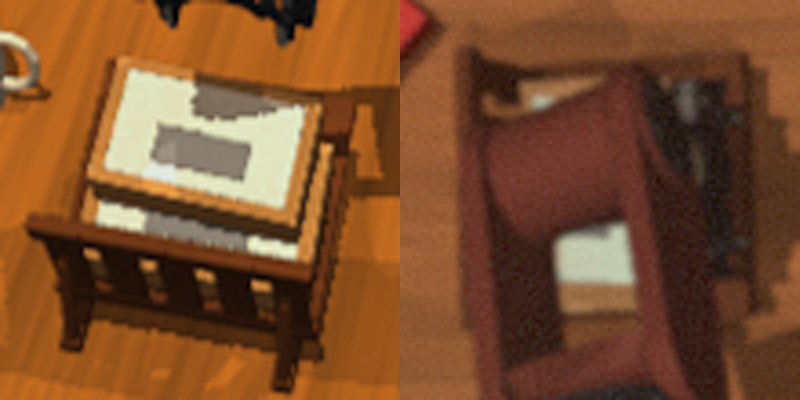

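The call was refused because every row needs all six keys. In the picture the middle box is still where it was (side crop top at about (205,145)), and the arm hides most of the top view. I'll resend the move with full rows.

carry_out([
  {"tx": -0.5, "ty": 15, "tz": -5, "wx": 0, "wy": 0, "wz": 0},
  {"tx": -1, "ty": 30, "tz": -10.5, "wx": 0, "wy": 0, "wz": 0},
  {"tx": -1, "ty": 38, "tz": -13, "wx": 0, "wy": 0, "wz": 0},
  {"tx": -1, "ty": 44, "tz": -15, "wx": 0, "wy": 0, "wz": 0},
  {"tx": -1.5, "ty": 50, "tz": -17, "wx": 0, "wy": 0, "wz": 0},
  {"tx": -1.5, "ty": 56, "tz": -19, "wx": 0, "wy": 0, "wz": 0},
  {"tx": -2, "ty": 61, "tz": -20.5, "wx": 0, "wy": 0, "wz": 0},
  {"tx": -2, "ty": 66, "tz": -22, "wx": 0, "wy": 0, "wz": 0},
  {"tx": -2, "ty": 69, "tz": -23, "wx": 0, "wy": 0, "wz": 0},
  {"tx": -2, "ty": 71, "tz": -24, "wx": 0, "wy": 0, "wz": 0},
])

```text
t: 4.0
tcp_pos: [0.5285, 0.1448, 0.1204]
ee_rot: [0.006, 1.257, -1.537]
ft_force: [-0.1, -0.9, 1.4]
grip_width: 0.0852
```

```bash
python3 - <<'E'
from h import *
stat()
for n in('side',):
  S=eyes.read_camera(n)[:,:,::-1]; cv2.imwrite(f'pics/{n}3.png',S)
a=cv2.imread('pics/side3.png')[180:280,190:300]
cv2.imwrite('pics/m3.png',cv2.resize(a,None,fx=6,fy=6,interpolation=2))
E
```

```text
t 4.0 tcp [0.5285 0.1448 0.1204] stand [-115.9   -0.7   53.1] toolx [ 0.011 -0.309 -0.951] jaw [1.    0.029 0.002] F [-0.1 -0.9  1.4] w 0.0852 q [ 0.31  0.26  1.82 -0.33  1.17  0.42]
```

View pics/m3.png

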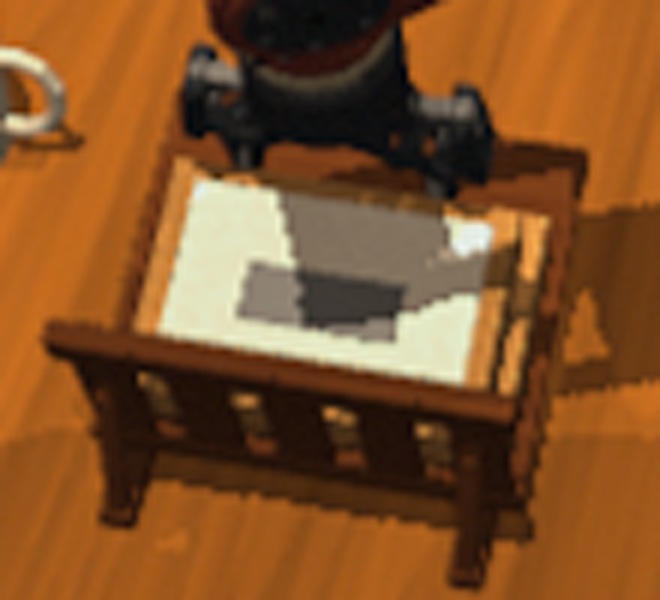

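carry_out([
  {"tx": 0, "ty": 1, "tz": -0.3, "wx": 0, "wy": 0, "wz": 0},
  {"tx": 0, "ty": 2, "tz": -0.6, "wx": 0, "wy": 0, "wz": 0},
  {"tx": 0, "ty": 2.6, "tz": -0.9, "wx": 0, "wy": 0, "wz": 0},
  {"tx": 0, "ty": 3.2, "tz": -1, "wx": 0, "wy": 0, "wz": 0},
  {"tx": 0, "ty": 3.8, "tz": -1.2, "wx": 0, "wy": 0, "wz": 0},
  {"tx": 0, "ty": 4.4, "tz": -1.4, "wx": 0, "wy": 0, "wz": 0},
  {"tx": 0, "ty": 5, "tz": -1.6, "wx": 0, "wy": 0, "wz": 0},
  {"tx": 0, "ty": 5, "tz": -1.6, "wx": 0, "wy": 0, "wz": 0},
  {"tx": 0, "ty": 5, "tz": -1.6, "wx": 0, "wy": 0, "wz": 0},
  {"tx": 0, "ty": 5, "tz": -1.6, "wx": 0, "wy": 0, "wz": 0},
])

```text
t: 5.3
tcp_pos: [0.5285, 0.1499, 0.1187]
ee_rot: [0.006, 1.257, -1.536]
ft_force: [0.4, -2.3, 2.0]
grip_width: 0.0852
```

carry_out([
  {"tx": 0, "ty": 0.6, "tz": -0.2, "wx": 0, "wy": 0, "wz": 0},
  {"tx": 0, "ty": 1.2, "tz": -0.4, "wx": 0, "wy": 0, "wz": 0},
  {"tx": 0, "ty": 1.8, "tz": -0.6, "wx": 0, "wy": 0, "wz": 0},
  {"tx": 0, "ty": 2.4, "tz": -0.8, "wx": 0, "wy": 0, "wz": 0},
  {"tx": 0, "ty": 3, "tz": -1, "wx": 0, "wy": 0, "wz": 0},
  {"tx": 0, "ty": 3, "tz": -1, "wx": 0, "wy": 0, "wz": 0},
  {"tx": 0, "ty": 3, "tz": -1, "wx": 0, "wy": 0, "wz": 0},
  {"tx": 0, "ty": 3, "tz": -1, "wx": 0, "wy": 0, "wz": 0},
  {"tx": 0, "ty": 3, "tz": -1, "wx": 0, "wy": 0, "wz": 0},
  {"tx": 0, "ty": 3, "tz": -1, "wx": 0, "wy": 0, "wz": 0},
])

```text
t: 6.55
tcp_pos: [0.5285, 0.1498, 0.1187]
ee_rot: [0.002, 1.25, -1.54]
ft_force: [-2.0, -11.1, 4.5]
grip_width: 0.0855
```

Contact: y stayed at 0.1498 while the force rose to 11 N, and stand x is about -110.6 against an expected -111. I'll retreat up and back towards the small box.

carry_out([
  {"tx": 0, "ty": -10, "tz": 3, "wx": 0, "wy": 0, "wz": 0},
  {"tx": 0, "ty": -25, "tz": 10, "wx": 0, "wy": 0, "wz": 0},
  {"tx": 0, "ty": -50, "tz": 40, "wx": 0, "wy": 0, "wz": 0},
  {"tx": 0, "ty": -90, "tz": 70, "wx": 3, "wy": 0, "wz": -3},
  {"tx": -5, "ty": -140, "tz": 80, "wx": 6, "wy": 0, "wz": -9},
  {"tx": -10, "ty": -190, "tz": 80, "wx": 9, "wy": 0, "wz": -16},
  {"tx": -20, "ty": -235, "tz": 70, "wx": 12, "wy": 0, "wz": -24},
  {"tx": -30, "ty": -280, "tz": 60, "wx": 15, "wy": 0, "wz": -33},
  {"tx": -35, "ty": -315, "tz": 50, "wx": 17, "wy": 0, "wz": -42},
  {"tx": -38, "ty": -330, "tz": 40, "wx": 17, "wy": 0, "wz": -50},
])

```text
t: 7.8
tcp_pos: [0.4903, -0.183, 0.1591]
ee_rot: [-1.115, 1.447, 2.757]
ft_force: [1.2, 0.9, 0.2]
grip_width: 0.0854
```

```bash
python3 - <<'E'
from h import *
stat()
for n in('side','top'):
  S=eyes.read_camera(n)[:,:,::-1]; cv2.imwrite(f'pics/{n}4.png',S)
a=cv2.imread('pics/side4.png')[130:280,190:340];b=cv2.imread('pics/top4.png')[140:240,170:270]
cv2.imwrite('pics/m4.png',np.hstack([cv2.resize(x,(400,400),interpolation=2) for x in(a,b)]))
th=np.radians(-58.0)
for s in(1,-1):
  R=Rtool((0,0,-1),s*np.array([np.cos(th),np.sin(th),0])); go((.490,-.180,.06),R);go((.490,-.180,.004),R)
E
```

```text
t 7.8 tcp [ 0.4903 -0.183   0.1591] stand [-438.4   47.2  -10.9] toolx [-0.115  0.046 -0.992] jaw [ 0.661 -0.742 -0.111] F [1.2 0.9 0.2] w 0.0854 q [-0.48  0.16  1.83 -0.01  1.28  0.36]
shift [  0.4   2.1 -97.9] turn [ -3.3  -6.5 -10.1]
shift [   0.4    2.1 -153.9] turn [ -3.3  -6.5 -10.1]
shift [  0.4   2.1 -97.9] turn [  9.7  -4.9 169.6]
shift [   0.4    2.1 -153.9] turn [  9.7  -4.9 169.6]
```

View pics/m4.png

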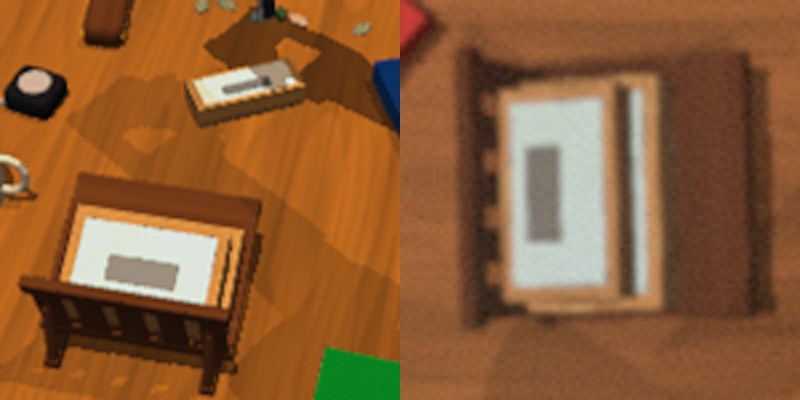

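```bash
python3 - <<'E'
from h import *
T=cv2.imread('pics/top4.png')[140:240,170:270]; m=(T.min(2)>125).astype(np.uint8)
n,l,st,ce=cv2.connectedComponentsWithStats(m)
def pl(uv,z):
    o,d=ray('top',uv); a,b=w2st(o),RS.T@d; return a+b*(z-a[2])/b[2]
for i in range(1,n):
    if st[i,4]>60:
        ct=cv2.findContours((l==i).astype(np.uint8),0,1)[0][0]; r=cv2.minAreaRect(ct)
        bp=cv2.boxPoints(r)+[170,140]; z=85 if st[i,4]>500 else 45
        print(st[i,4],ce[i]+[170,140],'stand ctr',pl(np.array(r[0])+[170,140],z).round(1)); print(np.array([pl(q,z) for q in bp]).round(1).tolist())
q=lambda X,Y:(170+(X-399.5)/4-.5,140+(Y+.5)/4-.5)
for nm,a,b,z in (('mid back',(497,90),(505,308),85),('mid front',(614,85),(622,296),85),('large front',(660,75),(664,308),45)): print(nm,pl(q(*a),z).round(1),pl(q(*b),z).round(1))
E
```

```text
170 [229.51764706 187.38235294] stand ctr [-104.1    3.1   45. ]
[[-101.3, -79.5, 45.0], [-111.6, -78.9, 45.0], [-106.9, 85.2, 45.0], [-96.5, 85.0, 45.0]]
993 [209.54179255 187.88922457] stand ctr [-50.5   2.2  85. ]
[[-10.6, -74.7, 85.0], [-93.6, -69.7, 85.0], [-89.4, 77.1, 85.0], [-6.6, 75.4, 85.0]]
mid back [  0.4 -81.5  85. ] [-2.1 93.3 85. ]
mid front [-101.  -79.   85.] [-103.1   85.6   85. ]
large front [-124.5  -89.7   45. ] [-122.4   97.1   45. ]
```

The top view shows the middle box's edges parallel to the large box, with its centre at stand (-50.5, 2). It is flush. Now I descend on the small box.

carry_out([
  {"tx": 0, "ty": 1, "tz": -20, "wx": -1, "wy": -2, "wz": -3},
  {"tx": 0, "ty": 2, "tz": -45, "wx": -2.2, "wy": -4, "wz": -7},
  {"tx": 0, "ty": 2, "tz": -70, "wx": -3.3, "wy": -6.5, "wz": -10},
  {"tx": 0, "ty": 2, "tz": -90, "wx": -3.3, "wy": -6.5, "wz": -10},
  {"tx": 0, "ty": 2, "tz": -98, "wx": -3.3, "wy": -6.5, "wz": -10},
  {"tx": 0, "ty": 2, "tz": -98, "wx": -3.3, "wy": -6.5, "wz": -10},
  {"tx": 0, "ty": 2, "tz": -98, "wx": -3.3, "wy": -6.5, "wz": -10},
  {"tx": 0, "ty": 2, "tz": -98, "wx": -3.3, "wy": -6.5, "wz": -10},
  {"tx": 0, "ty": 2, "tz": -98, "wx": -3.3, "wy": -6.5, "wz": -10},
  {"tx": 0, "ty": 2, "tz": -98, "wx": -3.3, "wy": -6.5, "wz": -10},
])

```text
t: 9.15
tcp_pos: [0.4897, -0.1802, 0.0601]
ee_rot: [1.613, 1.57, -0.968]
ft_force: [-0.7, -0.3, -0.4]
grip_width: 0.0854
```

```bash
python3 - <<'E'
from h import *
stat()
for n in('side','top'):
  S=eyes.read_camera(n)[:,:,::-1]; cv2.imwrite(f'pics/{n}5.png',S)
a=cv2.imread('pics/side5.png')[120:200,240:320];b=cv2.imread('pics/top5.png')[155:235,290:370]
cv2.imwrite('pics/m5.png',np.hstack([cv2.resize(x,(400,400),interpolation=2) for x in(a,b)]))
th=np.radians(-58.0)
R=Rtool((0,0,-1),np.array([np.cos(th),np.sin(th),0])); go((.490,-.180,.004),R)
E
```

```text
t 9.15 tcp [ 0.4897 -0.1802  0.0601] stand [-405.1   47.7 -104.2] toolx [ 0. -0. -1.] jaw [ 0.531 -0.847  0.001] F [-0.7 -0.3 -0.4] w 0.0854 q [-0.49  0.22  1.97 -0.    0.95  0.52]
shift [  0.4   0.1 -55.9] turn [ 0.   0.  -0.1]
```

View pics/m5.png

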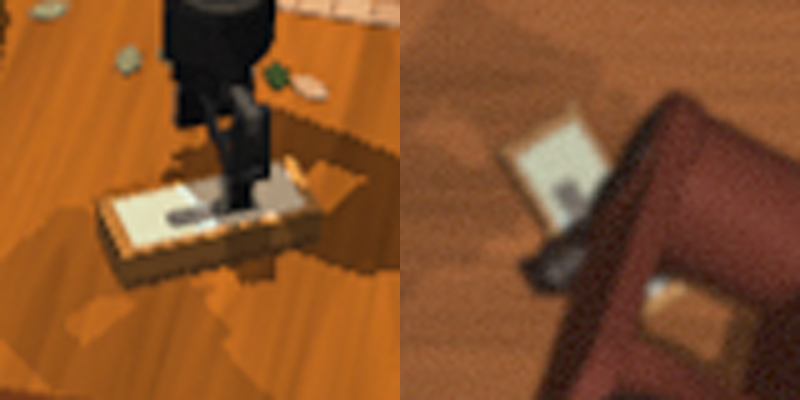

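```bash
python3 - <<'E'
from h import *
o,p,r=now();m=r.as_matrix()
print(proj('side',[p-m[:,1]*.05,p-m[:,1]*.057,p,p-m[:,1]*.05-[0,0,.056]]).round(1), proj('top',[p-m[:,1]*.05]).round(1))
E
```

```text
[[287.  165.3]
 [287.7 166.6]
 [281.8 155.9]
 [286.3 176.8]] [[317.1 206.4]]
```

carry_out([
  {"tx": 0, "ty": 0, "tz": -15, "wx": 0, "wy": 0, "wz": 0},
  {"tx": 0, "ty": 0, "tz": -30, "wx": 0, "wy": 0, "wz": 0},
  {"tx": 0, "ty": 0, "tz": -42, "wx": 0, "wy": 0, "wz": 0},
  {"tx": 0, "ty": 0, "tz": -50, "wx": 0, "wy": 0, "wz": 0},
  {"tx": 0, "ty": 0, "tz": -55, "wx": 0, "wy": 0, "wz": 0},
  {"tx": 0, "ty": 0, "tz": -55, "wx": 0, "wy": 0, "wz": 0},
  {"tx": 0, "ty": 0, "tz": -55, "wx": 0, "wy": 0, "wz": 0},
  {"tx": 0, "ty": 0, "tz": -55, "wx": 0, "wy": 0, "wz": 0},
  {"tx": 0, "ty": 0, "tz": -55, "wx": 0, "wy": 0, "wz": 0},
  {"tx": 0, "ty": 0, "tz": -55, "wx": 0, "wy": 0, "wz": 0},
])

```text
t: 10.5
tcp_pos: [0.4897, -0.1802, 0.0051]
ee_rot: [1.652, 1.57, -0.929]
ft_force: [0.3, -0.6, 0.2]
grip_width: 0.0853
```

carry_out([
  {"tx": 0, "ty": 0, "tz": 0, "wx": 0, "wy": 0, "wz": 0},
  {"tx": 0, "ty": 0, "tz": 0, "wx": 0, "wy": 0, "wz": 0},
  {"tx": 0, "ty": 0, "tz": 0, "wx": 0, "wy": 0, "wz": 0},
  {"tx": 0, "ty": 0, "tz": 0, "wx": 0, "wy": 0, "wz": 0},
  {"tx": 0, "ty": 0, "tz": 0, "wx": 0, "wy": 0, "wz": 0},
  {"tx": 0, "ty": 0, "tz": 0, "wx": 0, "wy": 0, "wz": 0},
  {"tx": 0, "ty": 0, "tz": 0, "wx": 0, "wy": 0, "wz": 0},
  {"tx": 0, "ty": 0, "tz": 0, "wx": 0, "wy": 0, "wz": 0},
  {"tx": 0, "ty": 0, "tz": 0, "wx": 0, "wy": 0, "wz": 0},
  {"tx": 0, "ty": 0, "tz": 0, "wx": 0, "wy": 0, "wz": 0},
], claw=-1, squeeze=35)

```text
t: 11.75
tcp_pos: [0.4902, -0.1805, 0.0054]
ee_rot: [1.905, 1.569, -0.676]
ft_force: [1.0, -1.4, 4.5]
grip_width: 0.0596
```

```bash
python3 - <<'E'
from h import *
stat()
E
```

```text
t 11.75 tcp [ 0.4902 -0.1805  0.0054] stand [-388.5   47.2 -156.3] toolx [ 0.001 -0.001 -1.   ] jaw [ 0.531 -0.847  0.002] F [ 1.  -1.4  4.5] w 0.0596 q [-0.49  0.32  1.98 -0.    0.84  0.52]
```

```bash
python3 - <<'E'
from h import *
R=Rtool(-RS[:,2],-RS[:,0]); go(st2w((-72,0,150)),R); go(st2w((-72,0,100)),R); go(st2w((-72,0,91)),R)
E
```

```text
shift [ 35.5 396.9 193.5] turn [-17.3  -5.2 -30.2]
shift [ 35.9 381.4 145.9] turn [-17.3  -5.2 -30.2]
shift [ 36.  378.6 137.3] turn [-17.3  -5.2 -30.2]
```

carry_out([
  {"tx": 0, "ty": 0, "tz": 10, "wx": 0, "wy": 0, "wz": 0},
  {"tx": 0, "ty": 0, "tz": 30, "wx": 0, "wy": 0, "wz": 0},
  {"tx": 0, "ty": 0, "tz": 60, "wx": 0, "wy": 0, "wz": 0},
  {"tx": 0, "ty": 5, "tz": 95, "wx": 0, "wy": 0, "wz": 0},
  {"tx": 2, "ty": 20, "tz": 130, "wx": -1, "wy": 0, "wz": -2},
  {"tx": 5, "ty": 45, "tz": 160, "wx": -2, "wy": -0.6, "wz": -4},
  {"tx": 8, "ty": 75, "tz": 185, "wx": -4, "wy": -1.2, "wz": -7},
  {"tx": 11, "ty": 105, "tz": 200, "wx": -6, "wy": -1.8, "wz": -10},
  {"tx": 13, "ty": 130, "tz": 205, "wx": -7, "wy": -2, "wz": -12},
  {"tx": 15, "ty": 150, "tz": 205, "wx": -8, "wy": -2.4, "wz": -14},
])

```text
t: 13.0
tcp_pos: [0.5039, -0.029, 0.2101]
ee_rot: [1.418, 1.424, -1.408]
ft_force: [-0.2, -0.1, -1.4]
grip_width: 0.0595
```

```bash
python3 - <<'E'
from h import *
stat()
R=Rtool(-RS[:,2],-RS[:,0]); go(st2w((-72,0,150)),R); go(st2w((-72,0,100)),R); go(st2w((-72,0,91)),R)
S=eyes.read_camera('side')[:,:,::-1]; cv2.imwrite('pics/side6.png',cv2.resize(S[90:270,190:370],None,fx=3.3,fy=3.3))
E
```

```text
t 13.0 tcp [ 0.5039 -0.029   0.2101] stand [-308.1   29.    85. ] toolx [ 0.024 -0.144 -0.989] jaw [ 0.308 -0.94   0.144] F [-0.2 -0.1 -1.4] w 0.0595 q [-0.11 -0.04  1.93 -0.15  1.21  1.2 ]
shift [ 21.7 245.4 -11.2] turn [ -9.4  -2.9 -16.1]
shift [ 22.2 229.9 -58.7] turn [ -9.4  -2.9 -16.1]
shift [ 22.3 227.2 -67.3] turn [ -9.4  -2.9 -16.1]
```

View pics/side6.png

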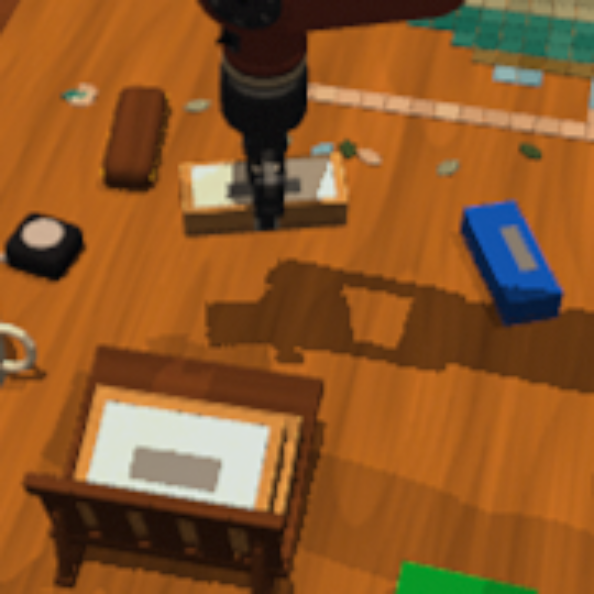

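The box is held level and centred, with the finger at crop (265,195). Now over to the stand.

carry_out([
  {"tx": 2, "ty": 20, "tz": 5, "wx": -1, "wy": -0.3, "wz": -2},
  {"tx": 5, "ty": 50, "tz": 10, "wx": -2, "wy": -0.6, "wz": -4},
  {"tx": 8, "ty": 85, "tz": 15, "wx": -3.6, "wy": -1.1, "wz": -6},
  {"tx": 11, "ty": 120, "tz": 15, "wx": -5, "wy": -1.5, "wz": -8.5},
  {"tx": 14, "ty": 155, "tz": 13, "wx": -6.4, "wy": -2, "wz": -11},
  {"tx": 17, "ty": 190, "tz": 5, "wx": -7.8, "wy": -2.4, "wz": -13.5},
  {"tx": 20, "ty": 220, "tz": -3, "wx": -9, "wy": -2.8, "wz": -15.5},
  {"tx": 21, "ty": 238, "tz": -10, "wx": -9.4, "wy": -2.9, "wz": -16.1},
  {"tx": 22, "ty": 245, "tz": -11, "wx": -9.4, "wy": -2.9, "wz": -16.1},
  {"tx": 22, "ty": 245, "tz": -11, "wx": -9.4, "wy": -2.9, "wz": -16.1},
])

```text
t: 14.3
tcp_pos: [0.5252, 0.2179, 0.1979]
ee_rot: [1.565, 1.258, -1.546]
ft_force: [-0.0, -0.8, -1.8]
grip_width: 0.0599
```

```bash
python3 - <<'E'
from h import *
stat()
R=Rtool(-RS[:,2],-RS[:,0]); go(st2w((-72,0,105)),R); go(st2w((-72,0,91)),R)
for n in('side','top'):
  S=eyes.read_camera(n)[:,:,::-1]; cv2.imwrite(f'pics/{n}7.png',S)
a=cv2.imread('pics/side7.png')[160:280,180:300];b=cv2.imread('pics/top7.png')[130:250,160:280]
cv2.imwrite('pics/m7.png',np.hstack([cv2.resize(x,(400,400),interpolation=2) for x in(a,b)]))
E
```

```text
t 14.3 tcp [0.5252 0.2179 0.1979] stand [-70.2   0.4 149.5] toolx [ 0.008 -0.308 -0.951] jaw [ 0.03  -0.951  0.308] F [-0.  -0.8 -1.8] w 0.0599 q [ 0.42  0.23  1.7  -0.29  1.35  2.05]
shift [  0.9 -15.4 -41.8] turn [-0.1 -0.1 -0.1]
shift [  1.  -19.8 -55.1] turn [-0.1 -0.1 -0.1]
```

View pics/m7.png

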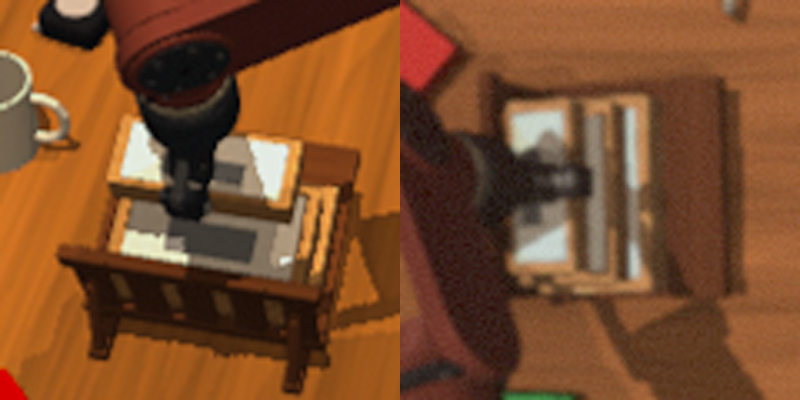

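carry_out([
  {"tx": 0, "ty": -3, "tz": -9, "wx": 0, "wy": 0, "wz": 0},
  {"tx": 0, "ty": -7, "tz": -19, "wx": 0, "wy": 0, "wz": 0},
  {"tx": 0, "ty": -10, "tz": -28, "wx": 0, "wy": 0, "wz": 0},
  {"tx": 0.5, "ty": -13, "tz": -36, "wx": 0, "wy": 0, "wz": 0},
  {"tx": 1, "ty": -15.5, "tz": -42, "wx": 0, "wy": 0, "wz": 0},
  {"tx": 1, "ty": -17, "tz": -46, "wx": 0, "wy": 0, "wz": 0},
  {"tx": 1, "ty": -18, "tz": -50, "wx": 0, "wy": 0, "wz": 0},
  {"tx": 1, "ty": -19, "tz": -52.5, "wx": 0, "wy": 0, "wz": 0},
  {"tx": 1, "ty": -19, "tz": -52.5, "wx": 0, "wy": 0, "wz": 0},
  {"tx": 1, "ty": -19, "tz": -52.5, "wx": 0, "wy": 0, "wz": 0},
])

```text
t: 15.65
tcp_pos: [0.5268, 0.1986, 0.1463]
ee_rot: [1.571, 1.259, -1.541]
ft_force: [0.3, 0.0, -1.8]
grip_width: 0.0591
```

```bash
python3 - <<'E'
from h import *
stat()
for n in('side',):
  S=eyes.read_camera(n)[:,:,::-1]; cv2.imwrite(f'pics/{n}8.png',cv2.resize(S[170:280,190:300],None,fx=5,fy=5,interpolation=2))
E
```

```text
t 15.65 tcp [0.5268 0.1986 0.1463] stand [-72.7  -0.6  94.5] toolx [ 0.009 -0.307 -0.952] jaw [ 0.028 -0.951  0.307] F [ 0.3  0.  -1.8] w 0.0591 q [ 0.39  0.27  1.75 -0.31  1.25  2.05]
```

View pics/side8.png

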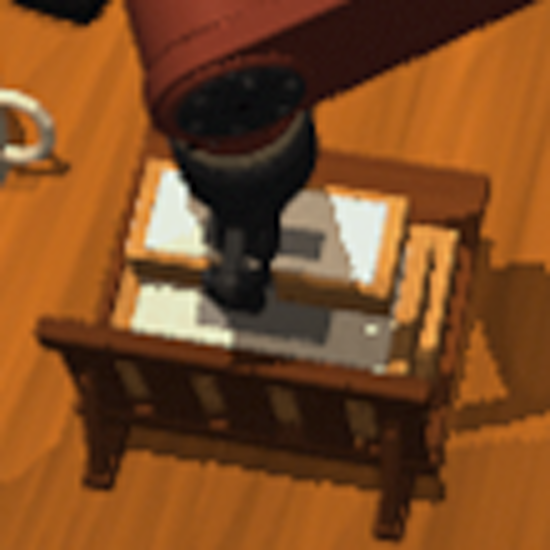

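carry_out([
  {"tx": 0, "ty": -0.3, "tz": -1, "wx": 0, "wy": 0, "wz": 0},
  {"tx": 0, "ty": -0.6, "tz": -2, "wx": 0, "wy": 0, "wz": 0},
  {"tx": 0, "ty": -0.9, "tz": -3, "wx": 0, "wy": 0, "wz": 0},
  {"tx": 0, "ty": -1.2, "tz": -4, "wx": 0, "wy": 0, "wz": 0},
  {"tx": 0, "ty": -1.2, "tz": -4, "wx": 0, "wy": 0, "wz": 0},
  {"tx": 0, "ty": -1.2, "tz": -4, "wx": 0, "wy": 0, "wz": 0},
  {"tx": 0, "ty": -1.2, "tz": -4, "wx": 0, "wy": 0, "wz": 0},
  {"tx": 0, "ty": -1.2, "tz": -4, "wx": 0, "wy": 0, "wz": 0},
  {"tx": 0, "ty": -1.2, "tz": -4, "wx": 0, "wy": 0, "wz": 0},
  {"tx": 0, "ty": -1.2, "tz": -4, "wx": 0, "wy": 0, "wz": 0},
])

```text
t: 16.95
tcp_pos: [0.5268, 0.1975, 0.1427]
ee_rot: [1.571, 1.259, -1.541]
ft_force: [-2.1, 1.4, 3.3]
grip_width: 0.0596
```

Touched down: the force went from -1.8 to +3.3 N in z. Releasing with a partial opening.

carry_out([
  {"tx": 0, "ty": 0, "tz": 0, "wx": 0, "wy": 0, "wz": 0},
  {"tx": 0, "ty": 0, "tz": 0, "wx": 0, "wy": 0, "wz": 0},
  {"tx": 0, "ty": 0, "tz": 0, "wx": 0, "wy": 0, "wz": 0},
  {"tx": 0, "ty": 0, "tz": 0, "wx": 0, "wy": 0, "wz": 0},
  {"tx": 0, "ty": 0, "tz": 0, "wx": 0, "wy": 0, "wz": 0},
  {"tx": 0, "ty": 0, "tz": 0, "wx": 0, "wy": 0, "wz": 0},
  {"tx": 0, "ty": 0, "tz": 0, "wx": 0, "wy": 0, "wz": 0},
  {"tx": 0, "ty": 0, "tz": 0, "wx": 0, "wy": 0, "wz": 0},
  {"tx": 0, "ty": 0, "tz": 0, "wx": 0, "wy": 0, "wz": 0},
  {"tx": 0, "ty": 0, "tz": 0, "wx": 0, "wy": 0, "wz": 0},
], claw=0.75)

```text
t: 18.2
tcp_pos: [0.5268, 0.1975, 0.1427]
ee_rot: [1.571, 1.259, -1.541]
ft_force: [-0.9, 0.1, -0.0]
grip_width: 0.0744
```

```bash
python3 - <<'E'
from h import *
stat()
for n in('side',):
  S=eyes.read_camera(n)[:,:,::-1]; cv2.imwrite(f'pics/{n}9.png',cv2.resize(S[170:280,190:300],None,fx=5,fy=5,interpolation=2))
E
```

```text
t 18.2 tcp [0.5268 0.1975 0.1427] stand [-72.6  -0.6  90.6] toolx [ 0.009 -0.307 -0.952] jaw [ 0.028 -0.951  0.307] F [-0.9  0.1 -0. ] w 0.0744 q [ 0.39  0.27  1.76 -0.31  1.24  2.05]
```

View pics/side9.png

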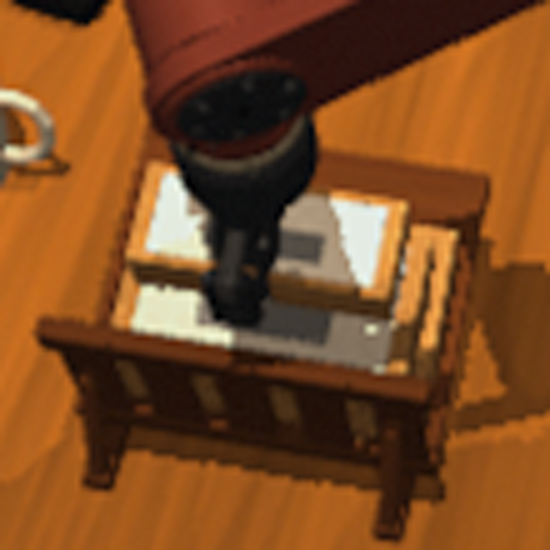

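carry_out([
  {"tx": 0, "ty": 2, "tz": 6, "wx": 0, "wy": 0, "wz": 0},
  {"tx": 0, "ty": 5, "tz": 15, "wx": 0, "wy": 0, "wz": 0},
  {"tx": 0, "ty": 9, "tz": 28, "wx": 0, "wy": 0, "wz": 0},
  {"tx": 0, "ty": 15, "tz": 45, "wx": 0, "wy": 0, "wz": 0},
  {"tx": 0, "ty": 22, "tz": 68, "wx": 0, "wy": 0, "wz": 0},
  {"tx": 0, "ty": 22, "tz": 90, "wx": 0, "wy": 3, "wz": 9},
  {"tx": 0, "ty": 10, "tz": 105, "wx": 0, "wy": 6, "wz": 18},
  {"tx": 0, "ty": -5, "tz": 115, "wx": 0, "wy": 9, "wz": 27},
  {"tx": 0, "ty": -25, "tz": 118, "wx": 0, "wy": 12, "wz": 36},
  {"tx": 0, "ty": -40, "tz": 118, "wx": 0, "wy": 14, "wz": 43},
])

```text
t: 19.5
tcp_pos: [0.5275, 0.1574, 0.2628]
ee_rot: [0.772, 1.265, -1.547]
ft_force: [0.9, 0.1, -0.4]
grip_width: 0.0743
```

```bash
python3 - <<'E'
from h import *
stat()
R=Rtool(-RS[:,2],-RS[:,1]); go(st2w((-145,0,150)),R); go(st2w((-140,0,96)),R)
for n in('side','top'):
  S=eyes.read_camera(n)[:,:,::-1]; cv2.imwrite(f'pics/{n}10.png',S)
a=cv2.imread('pics/side10.png')[160:280,180:300];b=cv2.imread('pics/top10.png')[130:250,160:280]
cv2.imwrite('pics/m10.png',np.hstack([cv2.resize(x,(400,400),interpolation=2) for x in(a,b)]))
E
```

```text
t 19.5 tcp [0.5275 0.1574 0.2628] stand [-1.478e+02 -1.000e-01  1.925e+02] toolx [ 0.007 -0.301 -0.954] jaw [ 0.732 -0.648  0.21 ] F [ 0.9  0.1 -0.4] w 0.0743 q [ 0.32  0.11  1.7  -0.29  1.43  1.13]
shift [  0.2 -10.4 -41.3] turn [-0.8 13.5 42.5]
shift [  0.6 -22.4 -94.2] turn [-0.8 13.5 42.5]
```

View pics/m10.png

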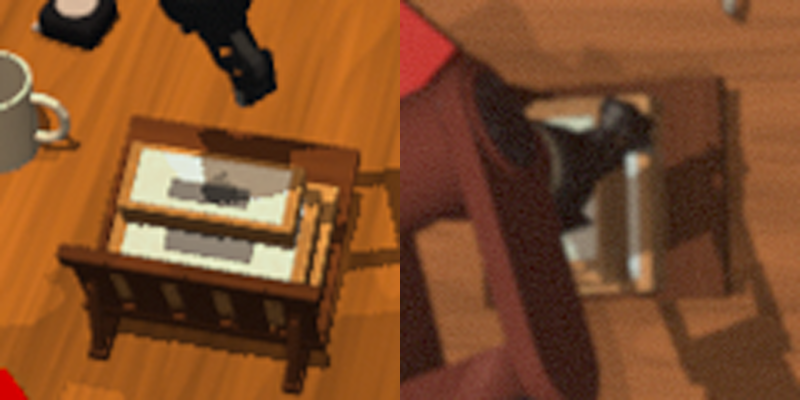

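carry_out([
  {"tx": 0, "ty": -5, "tz": 0, "wx": 0, "wy": 3, "wz": 9},
  {"tx": 0, "ty": -10, "tz": 0, "wx": 0, "wy": 6, "wz": 18},
  {"tx": 0, "ty": -15, "tz": -5, "wx": 0, "wy": 9, "wz": 27},
  {"tx": 0, "ty": -20, "tz": -15, "wx": -0.5, "wy": 12, "wz": 36},
  {"tx": 0, "ty": -22, "tz": -30, "wx": -0.8, "wy": 13.5, "wz": 42.5},
  {"tx": 0, "ty": -22, "tz": -50, "wx": -0.8, "wy": 13.5, "wz": 42.5},
  {"tx": 0.5, "ty": -22, "tz": -75, "wx": -0.8, "wy": 13.5, "wz": 42.5},
  {"tx": 0.5, "ty": -22.5, "tz": -94, "wx": -0.8, "wy": 13.5, "wz": 42.5},
  {"tx": 0.5, "ty": -22.5, "tz": -94, "wx": -0.8, "wy": 13.5, "wz": 42.5},
  {"tx": 0.5, "ty": -22.5, "tz": -94, "wx": -0.8, "wy": 13.5, "wz": 42.5},
], claw=1)

```text
t: 20.85
tcp_pos: [0.5282, 0.1345, 0.1688]
ee_rot: [0.006, 1.256, -1.541]
ft_force: [0.5, 0.6, -0.3]
grip_width: 0.0853
```

```bash
python3 - <<'E'
from h import *
stat()
R=Rtool(-RS[:,2],-RS[:,1]); go(st2w((-114,0,96)),R); go(st2w((-74,0,96)),R); go(st2w((-71,0,96)),R)
def pl(uv,z):
    o,d=ray('side',uv); a,b=w2st(o),RS.T@d; return a+b*(z-a[2])/b[2]
for q in ((212,188),(128,145),(303,168),(296,232),(120,205)): print(pl((180+(q[0]+.5)/3.333-.5,160+(q[1]+.5)/3.333-.5),121).round(1))
S=eyes.read_camera('side')[:,:,::-1]; cv2.imwrite('pics/side11.png',cv2.resize(S[160:280,180:300],None,fx=5,fy=5,interpolation=2))
E
```

```text
t 20.85 tcp [0.5282 0.1345 0.1688] stand [-1.406e+02 -1.000e-01  9.610e+01] toolx [ 0.009 -0.31  -0.951] jaw [1.    0.024 0.002] F [ 0.5  0.6 -0.3] w 0.0853 q [ 0.29  0.19  1.8  -0.32  1.25  0.38]
shift [-0.8 25.2 -8.3] turn [0.  0.1 0.3]
shift [ -2.   63.3 -20.7] turn [0.  0.1 0.3]
shift [ -2.1  66.1 -21.6] turn [0.  0.1 0.3]
[-71.4   1.1 121. ]
[-98.2 -77.9 121. ]
[-102.   73.  121.]
[-44.7  77.7 121. ]
[-43.5 -71.9 121. ]
```

View pics/side11.png

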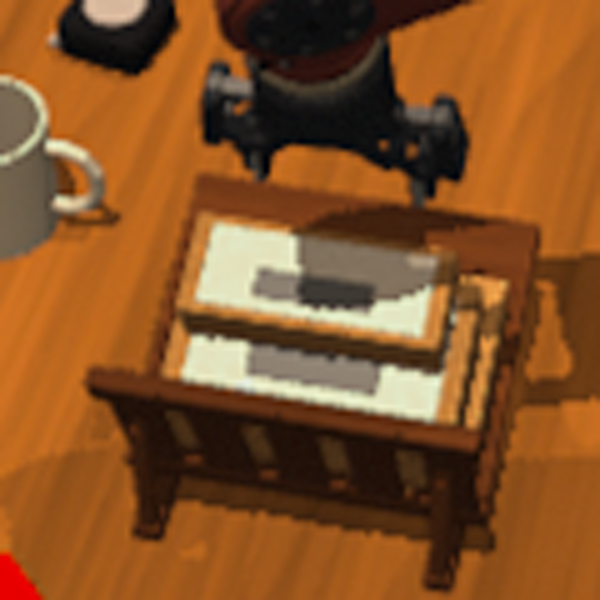

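The small box is flat at stand (-71, 1) with its top at 121 mm, as planned. Pushing it back.

carry_out([
  {"tx": -0.3, "ty": 12, "tz": -4, "wx": 0, "wy": 0, "wz": 0},
  {"tx": -0.6, "ty": 22, "tz": -7, "wx": 0, "wy": 0, "wz": 0},
  {"tx": -0.8, "ty": 28, "tz": -9, "wx": 0, "wy": 0, "wz": 0},
  {"tx": -1, "ty": 34, "tz": -11, "wx": 0, "wy": 0, "wz": 0},
  {"tx": -1.2, "ty": 40, "tz": -13, "wx": 0, "wy": 0, "wz": 0},
  {"tx": -1.4, "ty": 46, "tz": -15, "wx": 0, "wy": 0, "wz": 0},
  {"tx": -1.6, "ty": 51, "tz": -16.6, "wx": 0, "wy": 0, "wz": 0},
  {"tx": -1.8, "ty": 56, "tz": -18.3, "wx": 0, "wy": 0, "wz": 0},
  {"tx": -2, "ty": 60, "tz": -19.6, "wx": 0, "wy": 0, "wz": 0},
  {"tx": -2, "ty": 63, "tz": -20.6, "wx": 0, "wy": 0, "wz": 0},
])

```text
t: 22.15
tcp_pos: [0.5265, 0.1978, 0.1486]
ee_rot: [0.009, 1.256, -1.538]
ft_force: [0.8, -0.3, 0.7]
grip_width: 0.0856
```

carry_out([
  {"tx": 0, "ty": 0.6, "tz": -0.2, "wx": 0, "wy": 0, "wz": 0},
  {"tx": 0, "ty": 1.2, "tz": -0.4, "wx": 0, "wy": 0, "wz": 0},
  {"tx": 0, "ty": 1.8, "tz": -0.6, "wx": 0, "wy": 0, "wz": 0},
  {"tx": 0, "ty": 2.4, "tz": -0.8, "wx": 0, "wy": 0, "wz": 0},
  {"tx": 0, "ty": 3, "tz": -1, "wx": 0, "wy": 0, "wz": 0},
  {"tx": 0, "ty": 3.5, "tz": -1.2, "wx": 0, "wy": 0, "wz": 0},
  {"tx": 0, "ty": 4, "tz": -1.3, "wx": 0, "wy": 0, "wz": 0},
  {"tx": 0, "ty": 4, "tz": -1.3, "wx": 0, "wy": 0, "wz": 0},
  {"tx": 0, "ty": 4, "tz": -1.3, "wx": 0, "wy": 0, "wz": 0},
  {"tx": 0, "ty": 4, "tz": -1.3, "wx": 0, "wy": 0, "wz": 0},
])

```text
t: 23.4
tcp_pos: [0.5267, 0.2011, 0.1476]
ee_rot: [0.01, 1.255, -1.537]
ft_force: [1.0, -4.3, 1.1]
grip_width: 0.0853
```

```bash
python3 - <<'E'
from h import *
stat()
E
```

```text
t 23.4 tcp [0.5267 0.2011 0.1476] stand [-70.7  -0.6  96.4] toolx [ 0.01  -0.311 -0.95 ] jaw [1.    0.024 0.003] F [ 1.  -4.3  1.1] w 0.0853 q [ 0.4   0.27  1.75 -0.31  1.26  0.49]
```

Stand x is -70.7, which matches the first push's stop, and force is building. One more gentle press, then I retreat.

carry_out([
  {"tx": 0, "ty": 0.7, "tz": -0.2, "wx": 0, "wy": 0, "wz": 0},
  {"tx": 0, "ty": 1.3, "tz": -0.4, "wx": 0, "wy": 0, "wz": 0},
  {"tx": 0, "ty": 2, "tz": -0.6, "wx": 0, "wy": 0, "wz": 0},
  {"tx": 0, "ty": 2.5, "tz": -0.8, "wx": 0, "wy": 0, "wz": 0},
  {"tx": 0, "ty": 2.5, "tz": -0.8, "wx": 0, "wy": 0, "wz": 0},
  {"tx": 0, "ty": 2.5, "tz": -0.8, "wx": 0, "wy": 0, "wz": 0},
  {"tx": 0, "ty": 2.5, "tz": -0.8, "wx": 0, "wy": 0, "wz": 0},
  {"tx": 0, "ty": 2.5, "tz": -0.8, "wx": 0, "wy": 0, "wz": 0},
  {"tx": 0, "ty": 2.5, "tz": -0.8, "wx": 0, "wy": 0, "wz": 0},
  {"tx": 0, "ty": 2.5, "tz": -0.8, "wx": 0, "wy": 0, "wz": 0},
])

```text
t: 24.65
tcp_pos: [0.5267, 0.2011, 0.1475]
ee_rot: [0.006, 1.249, -1.541]
ft_force: [1.3, -8.8, 4.3]
grip_width: 0.0854
```

carry_out([
  {"tx": 0, "ty": -6, "tz": 2, "wx": 0, "wy": 0, "wz": 0},
  {"tx": 0, "ty": -18, "tz": 6, "wx": 0, "wy": 0, "wz": 0},
  {"tx": 0, "ty": -35, "tz": 20, "wx": 0, "wy": 0, "wz": 0},
  {"tx": 0, "ty": -65, "tz": 50, "wx": 0, "wy": 0, "wz": 0},
  {"tx": 0, "ty": -105, "tz": 75, "wx": 2, "wy": 0, "wz": 0},
  {"tx": 0, "ty": -150, "tz": 85, "wx": 5, "wy": 0, "wz": 0},
  {"tx": 0, "ty": -195, "tz": 90, "wx": 8, "wy": 0, "wz": -4},
  {"tx": 0, "ty": -240, "tz": 90, "wx": 11, "wy": 0, "wz": -8},
  {"tx": 0, "ty": -285, "tz": 90, "wx": 14, "wy": 0, "wz": -12},
  {"tx": 0, "ty": -320, "tz": 90, "wx": 16, "wy": 0, "wz": -16},
])

```text
t: 25.9
tcp_pos: [0.5265, -0.1215, 0.239]
ee_rot: [-0.562, 1.519, -2.389]
ft_force: [-0.2, 0.7, 0.3]
grip_width: 0.0854
```

```bash
python3 - <<'E'
from h import *
stat()
for n in('side','top'):
  S=eyes.read_camera(n)[:,:,::-1]; cv2.imwrite(f'pics/{n}12.png',S)
a=cv2.imread('pics/side12.png')[180:280,195:295];b=cv2.imread('pics/top12.png')[140:240,170:270]
cv2.imwrite('pics/m12.png',np.hstack([cv2.resize(x,(400,400),interpolation=2) for x in(a,b)]))
E
```

```text
t 25.9 tcp [ 0.5265 -0.1215  0.239 ] stand [-405.7    9.2   83.8] toolx [-0.038 -0.036 -0.999] jaw [ 0.967 -0.253 -0.028] F [-0.2  0.7  0.3] w 0.0854 q [-0.33  0.05  1.79 -0.05  1.33 -0.06]
```

View pics/m12.png

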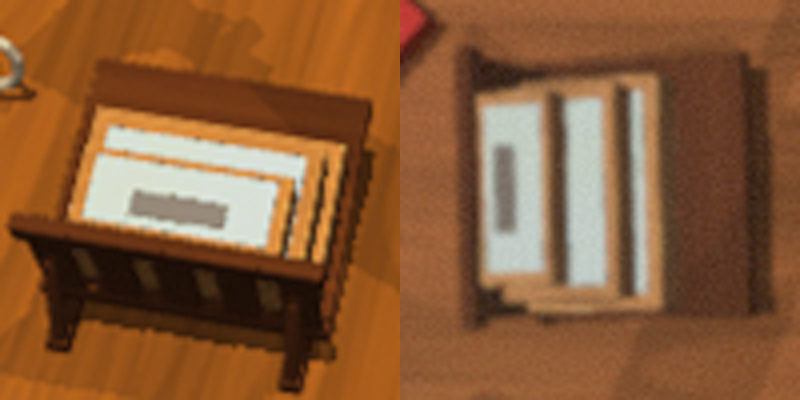

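View pics/top12.png

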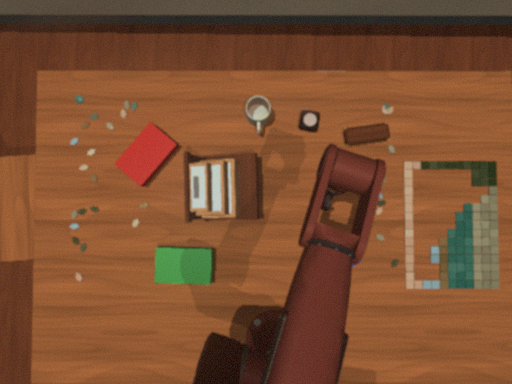

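The pictures show all three boxes stacked as parallel steps against the back rest. The mug (258,110), tape (309,121) and case (367,134) have not moved. A numeric check next, then hand in.

```bash
python3 - <<'E'
from h import *
def pl(uv,z):
    o,d=ray('top',uv); a,b=w2st(o),RS.T@d; return a+b*(z-a[2])/b[2]
q=lambda X,Y:(170+(X-399.5)/4-.5,140+(Y+.5)/4-.5)
for nm,a,b,z in (('small front',(552,88),(556,280),121),('mid front',(616,82),(624,297),85),('large front',(661,75),(665,308),45)): 
    u,v=pl(q(*a),z),pl(q(*b),z); print(nm,u.round(1),v.round(1),'rel ang deg',round(np.degrees(np.arctan((v-u)[0]/(v-u)[1])),2))
E
```

```text
small front [-64.9 -75.2 121. ] [-64.2  71.3 121. ] rel ang deg 0.26
mid front [-102.8  -81.2   85. ] [-104.7   86.4   85. ] rel ang deg -0.66
large front [-125.3  -89.7   45. ] [-123.2   97.1   45. ] rel ang deg 0.63
```

```bash
python3 - <<'E'
from bench import order
print(order.hand_in())
E
```

```text
the job is handed in; nothing more can be done
None
```

The job is handed in: all three boxes are stacked on the stand and look flush against the back rest, but no verdict came back.

**What I did:**
- I pushed the middle box home with both open fingers until it stopped at about 11 N.
- I gripped the small box (the white/tan one, not the blue), tilted it 18° and set it on the middle box with about 5 N of contact before letting go.
- I then pushed the small box home until it stopped at about 9 N, and moved the arm clear at t ≈ 26 s.

**Last checks:**
- **Pushes:** the two stops were 40 mm apart in the stand's frame, as expected for flush boxes.
- **Squareness:** the front edges were parallel to the stand within 0.7°, and each box was within about 4 mm of the middle of the stand's width.
- **Front edges:** they measured about 3–5 mm short of nominal (-65, -104 and -124 mm instead of -60, -100 and -120 mm). The large box, which started flush, shows the same offset, so I took it as a bias in my estimate of the stand's position. I had no separate check on that.
- **Bystanders:** the mug, tape measure and spectacles case looked unmoved in the pictures.

One move call was refused for missing keys. It moved nothing, and I resent it in full.

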